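Level the rocking kettle stand

TASK

The slate kettle stand rocks because its levelling foot, under the orange knob at its near left corner, is screwed too far in. Turn the knob until the stand no longer rocks and each of the four feet carries a fair share of its weight, neither short nor screwed out so far that another corner lifts; leave the stand where it is without tipping it up, and do not disturb the things around it.

Things in the scene. Friction and masses are not known exactly. Their poses are not given: they have to be found in the camera images.
- kettle_stand: slate kettle stand, loose, about 2.1 kg, weight near its middle: a slab 210 mm (its x, away from the robot) x 260 mm (its y) x 20 mm, upper face 50 mm above the worktop, with the kettle's round black power base (165 mm wide, 21 mm high) fixed on its -y part. Origin: below the slab's centre, level with the underside of the three fixed feet; z up
- level_corner (a point): point on the slab's upper face above the levelling foot, at stand x, y = (-85, +110) mm, the near left corner. The foot starts too short by 2 to 11 mm, an unknown amount: the corner hangs, and 1 to 2 N down on it tips the stand until the foot touches. The foot's rubber pad then yields 1 mm per 4 N, 2.5 mm at most
- press_right (a point): point on the slab's upper face above the fixed foot at stand x, y = (-85, -110) mm, near right. The other fixed feet are at (+85, -110) and (+85, +110) mm; all are domed black rubber bumpers 32 mm wide. Right setting: the levelling foot's pad is squeezed 0.5 to 1.6 mm (1 mm is best) by the stand's own weight; screwed farther out, a neighbouring corner lifts
- knob: orange bar knob above the levelling foot, upright axis; bar 56 mm long (its x), 16 mm thick (its y). Origin on the axis, 4.5 mm above the slab's upper face; bar from 10 to 40 mm above the origin, flat top. Clockwise seen from above screws the foot down, 12 mm a turn; the knob keeps its height, turns stiffly (0.1 N m) and stays where left. Its travel ends well past the right setting
- dotted_mug: white mug with dots, 92 x 127 x 93 mm; a bystander, origin under its centre
- tin: round tin with a tan band and silver rims, 75 mm wide, 66 mm high; a bystander, origin under its centre
- flask: grey travel flask with a black lid, 86 mm wide, 170 mm high; a bystander, origin under its centre

How it is judged:
By the outcome, as a careful person would: the job done as asked, in the order asked, and still so for the second after the job is handed in, with the robot touching nothing.
It also fails if it takes over 72 s, if anything falls off the work surface, if the arm or the gripper's body presses on something with over 40 N, if the wrist force passes 120 N, or if a joint passes its speed limit or range.

ROBOT

A 6-joint arm with a two-finger parallel gripper is mounted at the origin on a cart in front of the work surface, level with it; the furniture and walls round the work are solid. World frame = base frame: x ahead of the robot, y to its left, z up, the work surface at z = 0. Lengths are in m, angles in rad, forces in N, time in s.
With the tool pointing down it reaches from about 0.35 to 1 m from the base axis. Payload 7.1 kg.
Tool frame: the origin (TCP) lies on the front face of the gripper's body, between the roots of the fingers; the fingertips stand 73 mm ahead of it and the grasp point (between the pads) lies 54 mm ahead of it; z points along the fingers, x is the direction in which the jaws open and shut, and the axes are right-handed (so a half turn about z gives the same grasp; the last joint's range is limited). The gripper opens to 85 mm and grips with 20 to 120 N. Pads are 22 mm wide; open, the fingers measure 114 mm over their backs; the gripper's body (76 mm by 85 mm) begins 54 mm behind the grasp point. The pads swing forward as they close: fully open they stand 13 mm farther back than shut.
Start: joints at [-1.209, 0.423, 1.63, -0, 1.089, -0.019], TCP at [0.232, -0.58, 0.304] pointing down, gripper open.
Joint ranges: [-3, 3], [-0.9, 2.11], [0.09, 2.58], [-1.31, 4.45], [0.11, 2.69], [-2.54, 2.54]. Speed limits (rad/s): [2.39, 2.39, 3.01, 3.14, 3.14, 3.14].

INTERFACE

Orientations are given as a unit quaternion [x, y, z, w].
In Python, from cell import read_state, viewer, manip gives the robot as it stands. The module is installed in compiled form; this text tells all that it offers.
- The arm moves only by the tool play_rows, never from a script. Its argument "increments" is one flat list of numbers, 5 for each row, row after row: the shift along the world's x, y, z in mm, then the turn about the world's z in degrees, then the opening in per cent of the stroke, from 0 (shut) to 100 (fully open). In form: [dx, dy, dz, roll, fingers, dx, dy, dz, roll, fingers, ...]. A call has 1 to 20 rows; each row shifts and turns the commanded pose from where the row before left it; what a row does not reach is not made up. A row lasts 1/10 s, in which the tool goes at most 50 mm and 8.59 degrees, less where a joint would pass 70% of its speed; a pose out of reach is approached as far as the arm can. A call is refused whole if a number of a shift passes 50 or a number of a turn 8.59, either way. A call with a gripper value outside its range is refused whole. The fingers move at their own pace and stop on an object; "grip_force" is the grip in N (left out, the last holds). Time passes only in rows, so rows that do not move let the fingers close. It gives the time, the measured TCP pose, the force and the opening at its end, in the units of the state.
- read_state(): the state, without advancing time (a new reading comes with each control period).
- viewer.get_image(name): name is "side" or "top"; returns a dict with "frame" (400x640x3 uint8, blue, green, red), "range_z" (400x640 float32, m along the optical axis (not along the pixel's ray), 0 where there is no reading), "K" (3x3 intrinsics, pixels), "R" (3x3) and "t" (3): a world point X has camera coordinates R X + t. Camera axes: x right, y down, z forward; pixel columns grow to the right and rows downward; lengths in m; the calibration is good to about 2 mm. A picture is of the moment at which its call begins.
- manip.job_done(): hands the job in, once; it reports no verdict.
The state is a dict: "time": time; "q": joint angles; "qvel": joint speeds; "joint_efforts": joint torques, N m; "position": TCP position; "tool_rot": TCP orientation; "wrist_force": force on the tool from outside, world axes, zero at the start; "ft_torque": the same for the moment, N m; "grip_width": finger opening in m.
Only numpy, scipy, OpenCV 4.12 (cv2) and the standard library are available. Lean on these libraries where they do the work, as an engineer would, in place of code of your own. Each camera call takes 0.05 s, during which the arm holds its last target.

## Working session

There is one attempt and no reset: what is moved stays moved. The work goes in short steps, Python scripts to look and compute and a tool call to move; the robot and the scene stay as the last step left them, time stands still between calls to the robot, and variables do not carry over. Pictures are saved under pics/ and viewed, and the job is handed in when it is done.

Besides the shell and the picture viewer there is one more tool, called after "Request:" by a JSON object that holds its "op" and its "data". play_rows: Moves the arm, as the interface text tells. Its arguments: {"type":"object","properties":{"increments":{"type":"array","items":{"type":"number"}},"grip_force":{"type":"number"}},"required":["increments"]}

```bash
mkdir -p pics; ls
cat > h.py <<'E'
import numpy as np, cv2
from cell import read_state, viewer, manip
def grab(n,save=None):
    d=viewer.get_image(n)
    if save: cv2.imwrite('pics/'+save,d['frame'])
    return d
def pts(d,mask):
    v,u=np.nonzero(mask&(d['range_z']>0)); z=d['range_z'][v,u]
    K=d['K']; c=np.stack([(u-K[0,2])/K[0,0]*z,(v-K[1,2])/K[1,1]*z,z],1)
    return (c-d['t'])@d['R'],u,v
E
python3 - <<'E'
from h import *
import pickle
for n in('top','side'):
    d=grab(n,n+'0.png'); pickle.dump(d,open(n+'0.pkl','wb'))
    print(n,d['K'],-d['R'].T@d['t'],d['R'])
print(read_state())
E
```

```text
pics
top [[509.92603142   0.         321.00846209]
 [  0.         509.92603142 198.84068231]
 [  0.           0.           1.        ]] [-0.64061533  0.14687584  1.49877639] [[-1.29807799e-01 -9.91539175e-01 -7.23321188e-06]
 [-7.81919571e-01  1.02369840e-01 -6.14916417e-01]
 [ 6.09714457e-01 -7.98152911e-02 -7.88592290e-01]]
side [[465.55377231   0.         317.35512578]
 [  0.         465.55377231 203.22065976]
 [  0.           0.           1.        ]] [ 0.48339914 -1.55054069  0.76275345] [[ 0.99992742  0.0046573  -0.01111188]
 [-0.00819535 -0.41313404 -0.91063335]
 [-0.00883178  0.91065832 -0.41306589]]
{'time': 0.1, 'q': array([-1.20899508e+00,  4.23762183e-01,  1.63063160e+00,  1.58766689e-05,
        1.08863990e+00, -1.89744041e-02]), 'qvel': array([ 0.00054922, -0.00097933, -0.00119887, -0.00057219, -0.00154133,
       -0.0015595 ]), 'joint_efforts': array([-1.69195100e-03, -5.58426619e+01, -2.82447320e+01, -1.54757286e-04,
        3.01064887e-03, -2.62431212e-05]), 'position': array([ 0.23217111, -0.57983287,  0.30321768]), 'tool_rot': array([ 8.28140423e-01, -5.60520223e-01, -5.84865068e-04, -4.20853624e-04]), 'wrist_force': array([0.48529214, 0.12770586, 0.95258546]), 'ft_torque': array([ 0.00715067,  0.07170292, -0.03303067]), 'grip_width': 0.08503507790526246}
```

View pics/top0.png

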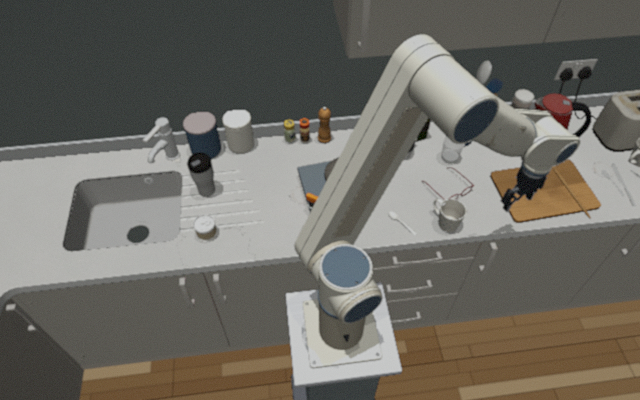

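View pics/side0.png

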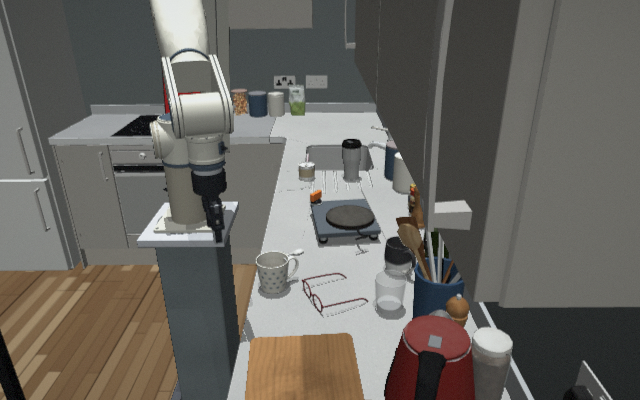

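The top view has the stand half hidden behind the arm, with the knob at about (312,199). The side view shows the whole stand at about (345,220) and the knob at (316,196). I'll measure from these.

Run:
```python
from h import *
import pickle
for n,box in(('top',(290,150,345,215)),('side',(295,180,395,255))):
    d=pickle.load(open(n+'0.pkl','rb')); f=d['frame']; hsv=cv2.cvtColor(f,cv2.COLOR_BGR2HSV)
    u0,v0,u1,v1=box; roi=np.zeros(f.shape[:2],bool); roi[v0:v1,u0:u1]=1
    m=roi&(hsv[...,1]>150)&((hsv[...,0]<20))&(hsv[...,2]>90)
    P,u,v=pts(d,m); print(n,len(P),u.min(),u.max(),v.min(),v.max(),np.percentile(P,[2,25,50,75,98],axis=0).round(4).tolist())
    A,_,_=pts(d,roi); 
    s=roi&(f[...,0]>f[...,2].astype(int)+8)&(hsv[...,2]<140)
    S,u,v=pts(d,s); k=(S[:,2]>.03)&(S[:,2]<.065); S=S[k]; print(len(S),np.median(S,0))
    r=cv2.minAreaRect(S[:,:2].astype(np.float32)*1000); print(r,cv2.boxPoints(r).tolist())
    # plane
    c=np.linalg.lstsq(np.c_[S[:,:2]-S[:,:2].mean(0),np.ones(len(S))],S[:,2],rcond=None)[0]; print('plane',c)
    big=cv2.resize(f[v0-20:v1+20,u0-30:u1+30],None,fx=5,fy=5,interpolation=cv2.INTER_CUBIC); cv2.imwrite(f'pics/{n}0z.png',big[:600,:800])
```

```text
top 64 306 316 194 201 [[0.4513, 0.0218, 0.0524], [0.4589, 0.0313, 0.0757], [0.4646, 0.0381, 0.0869], [0.467, 0.0448, 0.0919], [0.4964, 0.0518, 0.0979]]
642 [0.58724315 0.01770807 0.04898372]
((579.7609252929688, 4.110286712646484), (149.4031219482422, 115.21823120117188), 6.518494129180908) [[499.00225830078125, 52.86656188964844], [512.0823364257812, -61.60681915283203], [660.5195922851562, -44.64598846435547], [647.4395141601562, 69.827392578125]]
plane [-0.0101163   0.00138847  0.04911657]
side 79 311 320 190 201 [[0.4453, -0.0022, 0.0667], [0.4527, 0.0068, 0.0756], [0.46, 0.0168, 0.0834], [0.4708, 0.0285, 0.0897], [0.4783, 0.0419, 0.0948]]
1010 [ 0.520894   -0.12639943  0.04804966]
((558.5067138671875, -77.34060668945312), (209.0237274169922, 267.3743591308594), 6.552713394165039) [[439.42156982421875, 43.546627044677734], [469.93365478515625, -222.0810546875], [677.5918579101562, -198.22784423828125], [647.0797729492188, 67.39984130859375]]
plane [-0.00424294  0.00938522  0.04732244]
```

View pics/side0z.png

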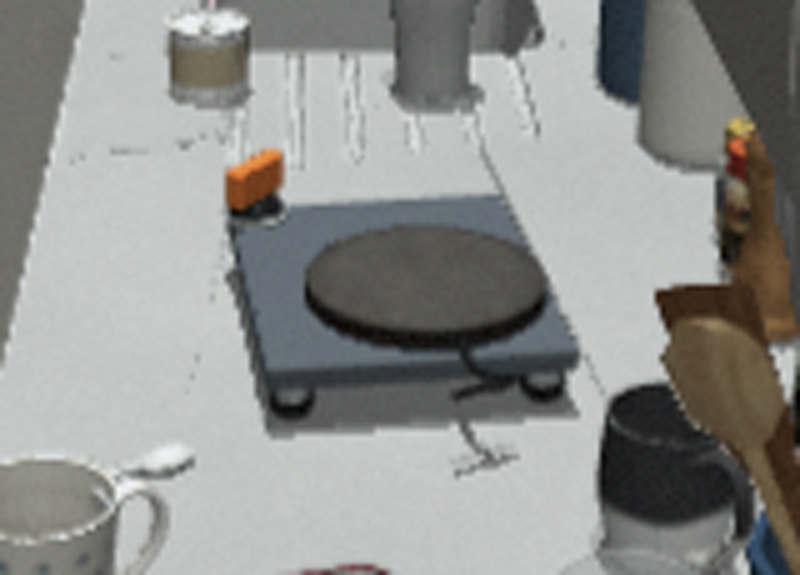

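View pics/top0z.png

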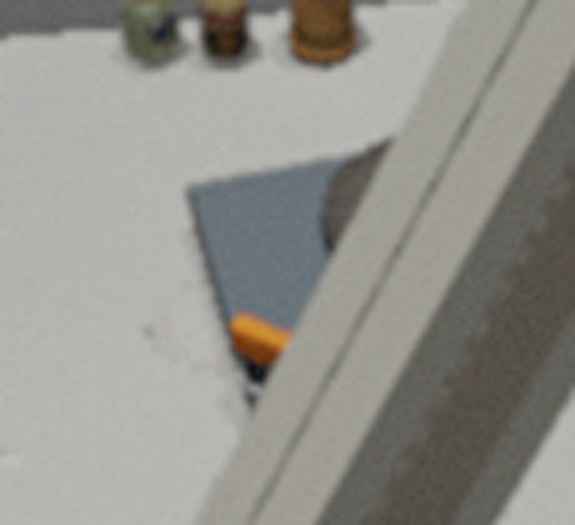

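The stand's yaw is about 6.5° and the knob sits near (460, 27) mm, but the arm hides it from above. I'll swing the arm aside for a clear top view.

Request:
{"op": "play_rows", "data": {"increments": [-45,-8,5,0,100,-45,-5,5,0,100,-45,0,5,0,100,-45,0,5,0,100,-45,0,5,0,100,0,0,0,0,100,0,0,0,0,100]}}

```text
time: 0.8
position: [0.0062, -0.5931, 0.3287]
tool_rot: [0.827, -0.562, 0.0, -0.0]
wrist_force: [1.0, 1.1, -0.3]
grip_width: 0.0852
```

Run:
```python
from h import *
import pickle
d=grab('top','top1.png'); pickle.dump(d,open('top1.pkl','wb'))
cv2.imwrite('pics/top1z.png',cv2.resize(d['frame'][150:250,280:400],None,fx=6,fy=6,interpolation=cv2.INTER_CUBIC))
print(read_state()['wrist_force'],read_state()['q'])
```

```text
[-0.41463004  0.37389511  0.453461  ] [-1.57874415e+00  3.49485660e-01  1.68066253e+00  4.31436720e-04
  1.11208603e+00 -3.88026854e-01]
```

View pics/top1z.png

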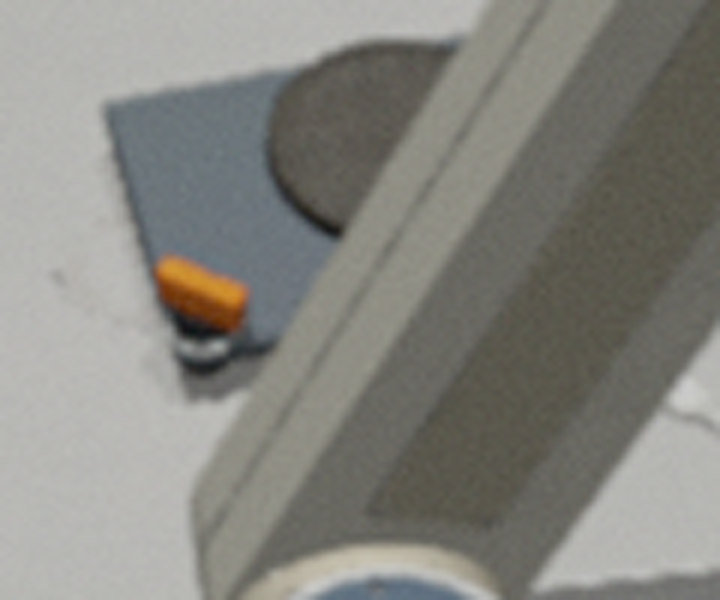

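The knob is now clear, at about (313,199) in the full frame. I'll project the bar's top face onto z = 94.5 mm.

Run:
```python
from h import *
import pickle
d=pickle.load(open('top1.pkl','rb')); f=d['frame']
S=10; u0,v0,w,hh=300,188,26,20
z=cv2.resize(f[v0:v0+hh,u0:u0+w],None,fx=S,fy=S,interpolation=cv2.INTER_CUBIC)
hsv=cv2.cvtColor(z,cv2.COLOR_BGR2HSV)
m=(hsv[...,1]>150)&(hsv[...,0]<22)&(hsv[...,2]>110)
m=m.astype(np.uint8)
def cast(u,v,h):
    K=d['K']; c=np.stack([(u-K[0,2])/K[0,0],(v-K[1,2])/K[1,1],np.ones_like(u)],1)@d['R']
    o=-d['R'].T@d['t']; return o[:2]+c[:,:2]*((h-o[2])/c[:,2])[:,None]
def px(a): return a[:,0]/S-.5+.5/S+u0, a[:,1]/S-.5+.5/S+v0
V,U=np.nonzero(m); r=cv2.minAreaRect(np.stack([U,V],1).astype(np.float32)); print('blob',r)
print('V hist',np.histogram(hsv[...,2][m>0],12))
for th in(185,200,210,220):
    t=(m>0)&(hsv[...,2]>th); V,U=np.nonzero(t)
    P=cast(*px(np.stack([U,V],1).astype(float)),.0945)*1000
    r=cv2.minAreaRect(P.astype(np.float32)); print(th,r,P.mean(0)); e,v=np.linalg.eigh(np.cov(P.T)); print(np.sqrt(e*12),np.degrees(np.arctan2(v[1,1],v[0,1])))
# whole blob cast at mid heights
V,U=np.nonzero(m);P=cast(*px(np.stack([U,V],1).astype(float)),.08)*1000;print('mid',P.mean(0))
# depth cloud top
big=cv2.resize(z,None,fx=3,fy=3,interpolation=cv2.INTER_NEAREST);cv2.imwrite('pics/knob1.png',big)
# side, whole blob cast at mid
```

```text
blob ((132.6990509033203, 106.0475845336914), (154.43194580078125, 65.64639282226562), 23.749494552612305)
V hist (array([1753,  598,  392,  333,  301,  293,  334,  313,  353,  719, 1215,
       1941]), array([111.        , 119.16666667, 127.33333333, 135.5       ,
       143.66666667, 151.83333333, 160.        , 168.16666667,
       176.33333333, 184.5       , 192.66666667, 200.83333333,
       209.        ]))
185 ((459.4086608886719, 30.357141494750977), (51.61594009399414, 13.218025207519531), 54.92300796508789) [459.3489467   30.56721023]
[11.8250879  50.36371957] 54.46977223972773
200 ((459.5570373535156, 30.626510620117188), (47.481109619140625, 8.266488075256348), 55.58820724487305) [459.54436782  30.93076963]
[ 6.73759595 48.4499595 ] 55.0873226707761
210 ((0.0, 0.0), (0.0, 0.0), 0.0) [nan nan]
[nan nan] nan
220 ((0.0, 0.0), (0.0, 0.0), 0.0) [nan nan]
[nan nan] nan
mid [463.59886315  30.84090204]<stdin>:18: RuntimeWarning: Mean of empty slice.
  ret = um.true_divide(
  avg = a.mean(axis, **keepdims_kw)
<stdin>:18: RuntimeWarning: Degrees of freedom <= 0 for slice
  c *= np.true_divide(1, fact)
  c *= np.true_divide(1, fact)
```

View pics/knob1.png

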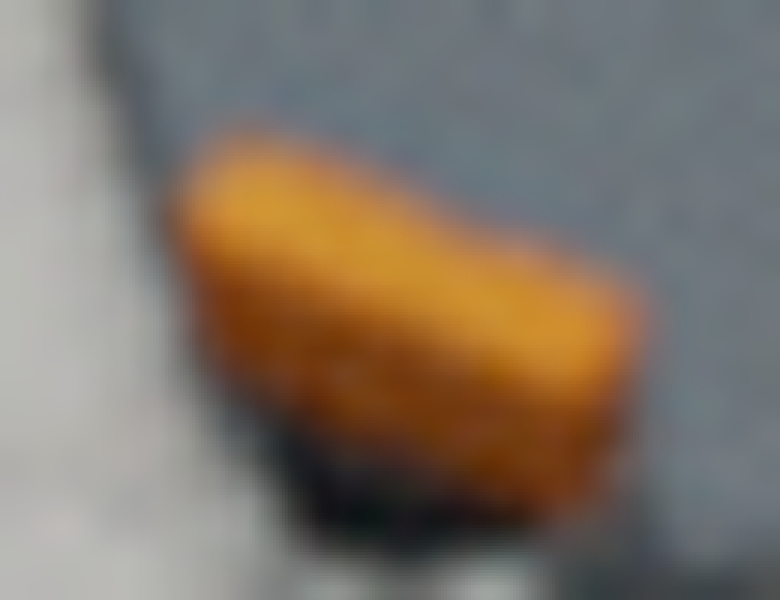

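The knob's axis is at about (460, 30) mm and the bar lies about 55° from world x, which agrees with the stand fit. Next I'll go above it with the fingers shut, to press and measure the gap.

Request:
{"op": "play_rows", "data": {"increments": [39,19,0,0,0,39,19,0,0,0,39,19,0,0,0,39,19,0,0,0,39,19,0,0,0,39,19,0,0,0,39,19,0,0,0,39,19,0,0,0,39,19,0,0,0,39,19,0,0,0], "grip_force": 30}}

```text
time: 1.85
position: [0.4, -0.4009, 0.3287]
tool_rot: [0.829, -0.559, -0.0, -0.0]
wrist_force: [0.4, -1.2, -0.0]
grip_width: 0.0002
```

Request:
{"op": "play_rows", "data": {"increments": [6,43,-10,8,0,6,43,-10,8,0,6,43,-10,8,0,6,43,-10,8,0,6,43,-10,0,0,6,43,-10,0,0,6,43,-10,0,0,6,43,-10,0,0,6,43,-10,0,0,6,43,-10,0,0,0,0,0,0,0,0,0,0,0,0]}}

```text
time: 3.05
position: [0.457, 0.0288, 0.2285]
tool_rot: [0.951, -0.308, -0.001, 0.0]
wrist_force: [-0.1, -0.0, 1.3]
grip_width: -0.0002
```

Request:
{"op": "play_rows", "data": {"increments": [3,1,-20,0,0,0,0,-20,0,0,0,0,-10,0,0,0,0,-3,0,0,0,0,0,0,0,0,0,0,0,0]}}

```text
time: 3.65
position: [0.4607, 0.0275, 0.1765]
tool_rot: [0.95, -0.311, 0.0, -0.0]
wrist_force: [0.0, 0.3, -0.1]
grip_width: 0.0
```

Run:
```python
from h import *
s=read_state();print(s['position'],s['wrist_force'],s['q'],s['time'])
for n in('side','top'):
    d=grab(n); 
    u,v=(316,196) if n=='side' else (313,199)
    cv2.imwrite(f'pics/{n}2.png',cv2.resize(d['frame'][v-50:v+50,u-60:u+60],None,fx=6,fy=6,interpolation=cv2.INTER_CUBIC))
```

```text
[0.46066607 0.02750747 0.17651109] [ 0.01163801  0.29584069 -0.13722739] [ 3.38568556e-02  3.97602116e-01  2.06762491e+00 -1.41511568e-05
  6.75467133e-01  6.65887819e-01] 3.65
```

View pics/side2.png

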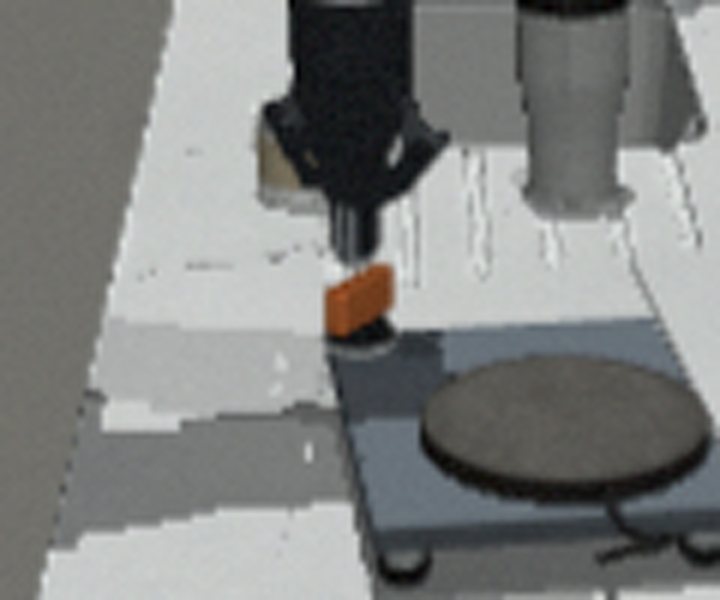

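View pics/top2.png

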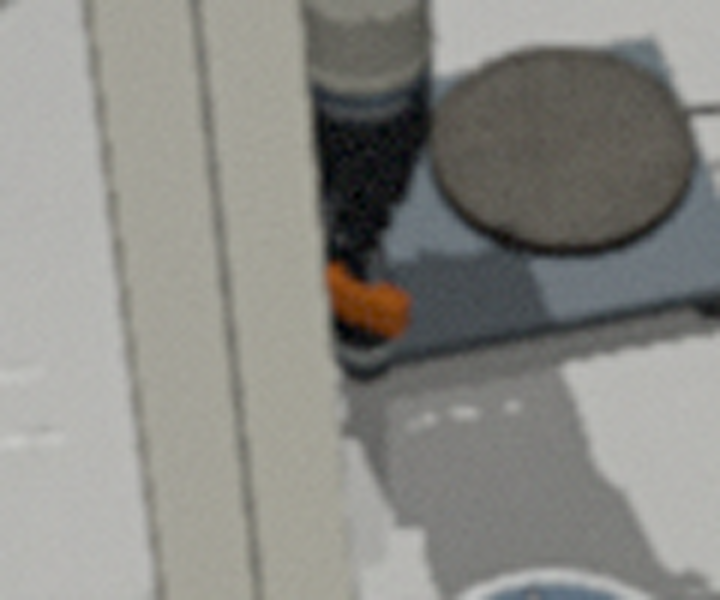

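The closed fingers are centred about 9 mm above the knob's bar. I'll press in small steps.

```bash
cat > rd.py <<'E'
from h import *
import sys
n=int(sys.argv[1]) if len(sys.argv)>1 else 6
F=[];P=[];T=[]
for i in range(n):
    viewer.get_image('side'); s=read_state(); F.append(s['wrist_force']);P.append(s['position']);T.append(s['ft_torque'])
F=np.array(F);P=np.array(P)
print('t',round(s['time'],2),'P mm',(P.mean(0)*1000).round(2),'F',F.mean(0).round(2),'sd',F.std(0).round(2),'T',np.mean(T,0).round(3),'grip',round(s['grip_width']*1000,2))
E
python3 rd.py
```

```text
t 4.05 P mm [460.52  27.78 176.35] F [ 0.31 -0.17 -0.02] sd [0.39 0.42 0.42] T [0.003 0.001 0.009] grip 0.02
```

Request:
{"op": "play_rows", "data": {"increments": [0,1,-3,0,0,0,1,-2,0,0,0,0,0,0,0]}}

```text
time: 4.35
position: [0.4601, 0.0299, 0.1705]
tool_rot: [0.951, -0.31, -0.0, 0.0]
wrist_force: [-0.1, -0.4, 0.7]
grip_width: -0.0001
```

```bash
python3 rd.py
```

```text
t 4.65 P mm [460.26  29.82 170.82] F [ 0.   -0.2   0.13] sd [0.56 0.44 0.46] T [-0.029  0.009  0.002] grip 0.01
```

Request:
{"op": "play_rows", "data": {"increments": [0,0,-1,0,0,0,0,-1,0,0,0,0,0,0,0]}}

```text
time: 4.95
position: [0.4602, 0.0298, 0.1688]
tool_rot: [0.951, -0.311, -0.0, 0.0]
wrist_force: [-0.3, 0.5, -0.5]
grip_width: -0.0003
```

```bash
python3 rd.py
```

```text
t 5.25 P mm [460.29  29.79 168.9 ] F [-0.44 -0.07  0.09] sd [0.19 0.78 0.3 ] T [ 0.018 -0.012  0.018] grip -0.04
```

Request:
{"op": "play_rows", "data": {"increments": [0,0,-1,0,0,0,0,0,0,0]}}

```text
time: 5.45
position: [0.4603, 0.0298, 0.1678]
tool_rot: [0.951, -0.311, -0.0, 0.0]
wrist_force: [0.6, 0.8, -0.4]
grip_width: 0.0002
```

```bash
python3 rd.py
```

```text
t 5.75 P mm [460.3   29.79 167.9 ] F [-0.25  0.03 -0.14] sd [0.46 0.28 0.61] T [ 0.022 -0.007 -0.002] grip 0.18
```

Request:
{"op": "play_rows", "data": {"increments": [0,0,-1,0,0,0,0,0,0,0]}}

```text
time: 5.95
position: [0.4602, 0.0298, 0.1668]
tool_rot: [0.951, -0.311, -0.0, 0.0]
wrist_force: [-0.1, -0.6, 0.2]
grip_width: -0.0002
```

```bash
python3 rd.py
```

```text
t 6.25 P mm [460.3   29.79 166.9 ] F [-0.06 -0.08 -0.15] sd [0.31 0.39 0.23] T [0.019 0.004 0.008] grip 0.13
```

Request:
{"op": "play_rows", "data": {"increments": [0,0,-1,0,0,0,0,0,0,0]}}

```text
time: 6.45
position: [0.4603, 0.0298, 0.1659]
tool_rot: [0.951, -0.311, -0.0, -0.0]
wrist_force: [0.5, 0.7, 1.4]
grip_width: -0.0001
```

```bash
python3 rd.py 8
```

```text
t 6.85 P mm [460.35  29.8  165.95] F [0.22 0.15 0.95] sd [0.43 0.49 0.49] T [ 0.015  0.005 -0.016] grip -0.21
```

Request:
{"op": "play_rows", "data": {"increments": [0,0,-1,0,0,0,0,0,0,0]}}

```text
time: 7.05
position: [0.4601, 0.0298, 0.1648]
tool_rot: [0.951, -0.311, -0.0, 0.0]
wrist_force: [-0.9, -0.5, 1.6]
grip_width: 0.0
```

```bash
python3 rd.py 8
```

```text
t 7.45 P mm [460.2   29.8  164.87] F [-0.78  0.16  1.56] sd [0.55 0.4  0.37] T [ 0.068  0.132 -0.01 ] grip 0.01
```

Request:
{"op": "play_rows", "data": {"increments": [0,0,-1,0,0,0,0,0,0,0]}}

```text
time: 7.65
position: [0.4603, 0.0298, 0.1638]
tool_rot: [0.951, -0.311, -0.0, 0.0]
wrist_force: [-1.2, 1.3, 1.5]
grip_width: 0.0
```

```bash
python3 rd.py 8
```

```text
t 8.05 P mm [460.31  29.77 163.89] F [-0.68 -0.06  1.38] sd [0.52 0.6  0.3 ] T [0.025 0.131 0.004] grip 0.17
```

Request:
{"op": "play_rows", "data": {"increments": [0,0,-1,0,0,0,0,0,0,0]}}

```text
time: 8.25
position: [0.4603, 0.0298, 0.1628]
tool_rot: [0.951, -0.311, -0.0, -0.0]
wrist_force: [-0.4, 0.5, 1.9]
grip_width: 0.0001
```

```bash
python3 rd.py 8
```

```text
t 8.65 P mm [460.33  29.78 162.9 ] F [-0.49  0.22  0.82] sd [0.27 0.72 0.56] T [-0.002  0.115 -0.009] grip 0.06
```

Request:
{"op": "play_rows", "data": {"increments": [0,0,-1,0,0,0,0,0,0,0]}}

```text
time: 8.85
position: [0.4603, 0.0298, 0.1618]
tool_rot: [0.951, -0.311, -0.0, 0.0]
wrist_force: [0.1, 0.7, 1.0]
grip_width: -0.0003
```

```bash
python3 rd.py 6
```

```text
t 9.15 P mm [460.3   29.79 161.89] F [-0.5   0.1   1.14] sd [0.42 0.49 0.61] T [0.041 0.125 0.005] grip -0.17
```

Request:
{"op": "play_rows", "data": {"increments": [0,0,-1,0,0,0,0,0,0,0]}}

```text
time: 9.35
position: [0.4603, 0.0298, 0.1608]
tool_rot: [0.951, -0.311, 0.0, 0.0]
wrist_force: [-0.8, 0.1, 0.6]
grip_width: -0.0
```

```bash
python3 rd.py 6
```

```text
t 9.65 P mm [460.34  29.78 160.9 ] F [-0.72  0.18  1.03] sd [0.17 0.47 0.5 ] T [ 0.038  0.114 -0.009] grip 0.05
```

Request:
{"op": "play_rows", "data": {"increments": [0,0,-1,0,0,0,0,0,0,0]}}

```text
time: 9.85
position: [0.4601, 0.0299, 0.1599]
tool_rot: [0.951, -0.311, -0.0, -0.0]
wrist_force: [-1.5, 0.5, 3.9]
grip_width: 0.0
```

```bash
python3 rd.py 6
```

```text
t 10.15 P mm [460.16  29.87 159.95] F [-2.44  1.44  4.55] sd [0.22 0.52 0.47] T [0.282 0.417 0.004] grip -0.04
```

Request:
{"op": "play_rows", "data": {"increments": [0,0,-1,0,0,0,0,0,0,0]}}

```text
time: 10.35
position: [0.4599, 0.03, 0.159]
tool_rot: [0.951, -0.311, -0.0, -0.0]
wrist_force: [-4.7, 2.8, 8.3]
grip_width: 0.0001
```

```bash
python3 rd.py 6
```

```text
t 10.65 P mm [459.94  29.97 159.06] F [-4.46  3.08  8.42] sd [0.27 0.48 0.52] T [0.552 0.683 0.007] grip -0.08
```

Request:
{"op": "play_rows", "data": {"increments": [0,0,2,0,0,0,0,2,0,0,0,0,2,0,0,0,0,0.5,0,0,0,0,0,0,0]}}

```text
time: 11.15
position: [0.4606, 0.0297, 0.1655]
tool_rot: [0.951, -0.311, 0.0, -0.0]
wrist_force: [0.5, 0.8, 0.6]
grip_width: -0.0
```

```bash
python3 rd.py 8
```

```text
t 11.55 P mm [460.36  29.78 165.38] F [ 0.4  -0.    0.94] sd [0.42 0.35 0.39] T [-0.    -0.111 -0.009] grip 0.08
```

Request:
{"op": "play_rows", "data": {"increments": [0,0,0.3,0,0,0,0,0,0,0]}}

```text
time: 11.75
position: [0.4602, 0.0298, 0.1657]
tool_rot: [0.951, -0.311, -0.0, 0.0]
wrist_force: [0.2, 0.1, 0.8]
grip_width: -0.0002
```

```bash
python3 rd.py 8
```

```text
t 12.15 P mm [460.25  29.78 165.71] F [ 0.25 -0.29  0.6 ] sd [0.45 0.36 0.51] T [-0.062 -0.037 -0.016] grip -0.15
```

Request:
{"op": "play_rows", "data": {"increments": [0,0,0.3,0,0,0,0,0,0,0]}}

```text
time: 12.35
position: [0.4603, 0.0298, 0.166]
tool_rot: [0.951, -0.311, 0.0, 0.0]
wrist_force: [0.9, 0.3, 1.5]
grip_width: 0.0
```

```bash
python3 rd.py 8
```

```text
t 12.75 P mm [460.31  29.79 166.03] F [-0.06 -0.3   1.19] sd [0.62 0.43 0.48] T [-0.067 -0.043 -0.007] grip 0.07
```

Request:
{"op": "play_rows", "data": {"increments": [0,0,0.3,0,0,0,0,0,0,0]}}

```text
time: 12.95
position: [0.4602, 0.0298, 0.1663]
tool_rot: [0.951, -0.311, -0.0, 0.0]
wrist_force: [0.6, -1.0, -1.0]
grip_width: 0.0001
```

```bash
python3 rd.py 8
```

```text
t 13.35 P mm [460.24  29.81 166.28] F [ 0.21  0.28 -0.22] sd [0.44 0.47 0.57] T [-0.018  0.008  0.011] grip 0.02
```

Pressing gives first contact at TCP z ≈ 166.1 mm and the foot touching at ≈ 160.7 mm, so the gap is about 5.4 mm. The turn needed is (5.4 + 1.0)/12, or about 192° clockwise. I'll lift, open the fingers and turn the wrist to the grasp yaw of about 145°.

Request:
{"op": "play_rows", "data": {"increments": [0,0,15,0,100,0,0,15,0,100,0,0,0,8.5,100,0,0,0,8.5,100,0,0,0,8.5,100,0,0,0,8.5,100,0,0,0,8.5,100,0,0,0,8.5,100,0,0,0,8.5,100,0,0,0,8.5,100,0,0,0,8.5,100,0,0,0,8.5,100,0,0,0,8.5,100]}}

```text
time: 14.65
position: [0.4603, 0.0298, 0.1963]
tool_rot: [0.876, 0.482, -0.0, -0.0]
wrist_force: [1.0, 0.4, 0.6]
grip_width: 0.0857
```

Request:
{"op": "play_rows", "data": {"increments": [0,0,0,8.5,100,0,0,0,8.5,100,0,0,0,8.5,100,0,0,0,8.5,100,0,0,0,8.5,100,0,0,0,8.5,100,0,0,0,8.5,100,0,0,0,8.5,100,0,0,0,8.5,100,0,0,0,8.5,100,0,0,0,0,100,0,0,0,0,100]}}

```text
time: 15.85
position: [0.4603, 0.0298, 0.1963]
tool_rot: [0.325, 0.946, -0.0, -0.0]
wrist_force: [0.0, 0.3, -0.6]
grip_width: 0.0856
```

```bash
cat > yaw.py <<'E'
from h import *
s=read_state();x,y,z,w=s['tool_rot'];print('yaw',np.degrees(2*np.arctan2(y,x)),'q6',s['q'][5],s['position'],s['wrist_force'].round(2),s['ft_torque'].round(3),s['grip_width'])
E
python3 yaw.py
```

```text
yaw 142.09070165664812 q6 -2.4411092866494988 [0.46028022 0.02979088 0.19630762] [ 0.04  0.26 -0.57] [-0.048  0.054 -0.012] 0.08556681973199749
```

Request:
{"op": "play_rows", "data": {"increments": [0,0,-14,2.5,100,0,0,-14,0,100,0,0,-14,0,100,0,0,-14,0,100,0,0,0,0,60,0,0,0,0,28,0,0,0,0,28,0,0,0,0,28], "grip_force": 20}}

```text
time: 16.65
position: [0.4607, 0.0298, 0.141]
tool_rot: [0.302, 0.953, 0.0, 0.001]
wrist_force: [0.1, 0.2, -0.2]
grip_width: 0.0283
```

```bash
python3 yaw.py; python3 rd.py 3
python3 - <<'E'
from h import *
for n in('side','top'):
    d=grab(n); 
    u,v=(316,196) if n=='side' else (313,199)
    cv2.imwrite(f'pics/{n}3.png',cv2.resize(d['frame'][v-40:v+40,u-40:u+40],None,fx=7,fy=7,interpolation=cv2.INTER_CUBIC))
E
```

```text
yaw 144.78694354704498 q6 -2.4881266052444904 [0.46070242 0.02982226 0.14098221] [ 0.13  0.17 -0.22] [ 0.053  0.022 -0.039] 0.028331742155045525
t 16.8 P mm [460.6   29.82 140.84] F [-0.18  0.25 -0.79] sd [0.42 0.28 0.33] T [-0.007  0.01  -0.005] grip 24.21
```

View pics/side3.png

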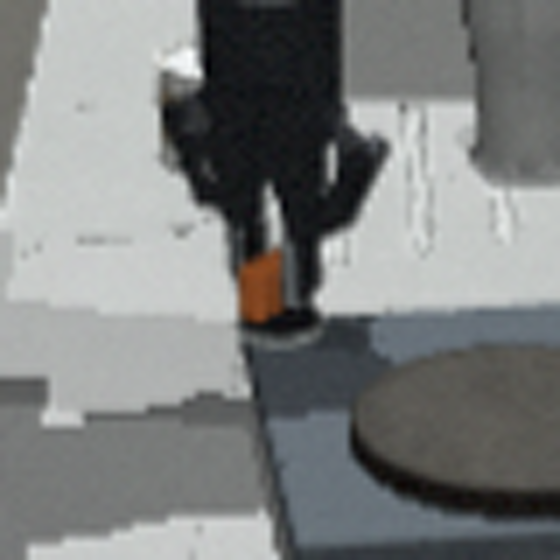

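View pics/top3.png

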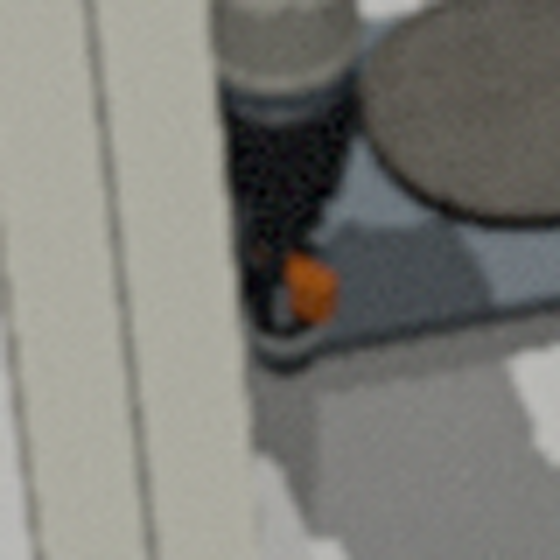

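The bar sits between the fingers. I'll close gently and check the side forces.

Request:
{"op": "play_rows", "data": {"increments": [0,0,0,0,20,0,0,0,0,20,0,0,0,0,15,0,0,0,0,10,0,0,0,0,5,0,0,0,0,5], "grip_force": 30}}

```text
time: 17.5
position: [0.4603, 0.0298, 0.1404]
tool_rot: [0.302, 0.953, 0.0, 0.0]
wrist_force: [0.3, -1.1, 0.1]
grip_width: 0.0154
```

```bash
python3 rd.py 6; python3 yaw.py
```

```text
t 17.8 P mm [460.31  29.81 140.33] F [ 0.49 -0.53  0.75] sd [0.54 0.47 0.32] T [-0.151 -0.151 -0.107] grip 15.32
yaw 144.81537178271705 q6 -2.4887075776464953 [0.46029992 0.02979631 0.1403173 ] [ 0.9  -0.78  0.14] [-0.111 -0.147 -0.09 ] 0.015323750823206212
```

Request:
{"op": "play_rows", "data": {"increments": [0,0,0,-8,5,0,0,0,-8,5,0,0,0,-8,5,0,0,0,-8,5,0,0,0,-8,5,0,0,0,-8,5,0,0,0,0,5], "grip_force": 40}}

```text
time: 18.5
position: [0.46, 0.0303, 0.1404]
tool_rot: [0.665, 0.747, 0.0, -0.0]
wrist_force: [-0.7, 5.1, 3.9]
grip_width: 0.0155
```

```bash
python3 rd.py 4; python3 yaw.py
```

```text
t 18.7 P mm [460.    30.31 140.36] F [-1.52  5.57  2.87] sd [0.47 0.27 0.3 ] T [ 0.995  0.118 -0.093] grip 15.09
yaw 96.92616670797338 q6 -1.653246545006899 [0.45999281 0.03030199 0.1403638 ] [-1.66  5.89  2.57] [ 1.017  0.081 -0.079] 0.015091140961180386
```

Request:
{"op": "play_rows", "data": {"increments": [-0.3,1,0,0,5,0,0,0,0,5]}}

```text
time: 18.9
position: [0.46, 0.0307, 0.1403]
tool_rot: [0.663, 0.748, -0.0, 0.0]
wrist_force: [0.4, 0.2, 0.7]
grip_width: 0.015
```

```bash
python3 rd.py 4
```

```text
t 19.1 P mm [459.96  30.66 140.29] F [-0.14 -1.06  1.32] sd [0.29 0.59 0.22] T [-0.168 -0.049 -0.016] grip 14.95
```

Request:
{"op": "play_rows", "data": {"increments": [0,0,0,-8,5,0,0,0,-8,5,0,0,0,-8,5,0,0,0,-8,5,0,0,0,-8,5,0,0,0,-8,5,0,0,0,-8,5,0,0,0,0,5]}}

```text
time: 19.9
position: [0.4604, 0.0312, 0.1405]
tool_rot: [0.937, 0.348, 0.001, -0.0]
wrist_force: [0.3, 5.0, 2.1]
grip_width: 0.0152
```

```bash
python3 rd.py 4; python3 yaw.py
```

```text
t 20.1 P mm [460.36  31.2  140.47] F [0.13 5.73 2.3 ] sd [0.28 0.24 0.34] T [ 0.992 -0.228 -0.094] grip 15.63
yaw 41.036129037248365 q6 -0.6756829887886017 [0.46034235 0.03118734 0.14045717] [-0.11  6.04  2.01] [ 1.002 -0.243 -0.082] 0.015634127755912844
```

Request:
{"op": "play_rows", "data": {"increments": [0,0.8,0,0,5,0,0,0,0,5]}}

```text
time: 20.3
position: [0.4604, 0.0315, 0.1404]
tool_rot: [0.937, 0.35, 0.0, 0.0]
wrist_force: [0.4, 0.5, 1.6]
grip_width: 0.0153
```

```bash
python3 rd.py 4;python3 yaw.py
```

```text
t 20.5 P mm [460.33  31.48 140.39] F [1.91 0.22 1.22] sd [0.35 0.29 0.18] T [ 0.081 -0.465  0.071] grip 15.65
yaw 40.877233858628685 q6 -0.6706462593346735 [0.4603216  0.03148748 0.14039046] [2.49 0.05 1.32] [ 0.044 -0.535  0.068] 0.015652374346670647
```

Request:
{"op": "play_rows", "data": {"increments": [0,0,0,-8,5,0,0,0,-8,5,0,0,0,-8,5,0,0,0,-8,5,0,0,0,-8,5,0,0,0,0,5]}}

```text
time: 21.1
position: [0.4609, 0.0316, 0.1405]
tool_rot: [1.0, 0.007, 0.001, -0.0]
wrist_force: [4.7, 0.8, 0.3]
grip_width: 0.0154
```

```bash
python3 rd.py 4; python3 yaw.py
```

```text
t 21.3 P mm [460.87  31.59 140.53] F [ 5.    0.77 -0.18] sd [0.31 0.53 0.36] T [ 0.082 -1.029 -0.015] grip 15.23
yaw 0.9982727077585906 q6 0.025245743769033362 [0.46085905 0.03158415 0.14052518] [5.3  1.56 0.13] [ 0.057 -1.032  0.041] 0.015225676736617073
```

Request:
{"op": "play_rows", "data": {"increments": [0.7,0,0,0,5,0,0,0,-8,5,0,0,0,-8,5,0,0,0,-8,5,0,0,0,-8,5,0,0,0,-8,5,0,0,0,-8,5,0,0,0,0,5]}}

```text
time: 22.1
position: [0.4617, 0.0313, 0.1406]
tool_rot: [0.916, -0.401, 0.001, -0.0]
wrist_force: [6.0, -3.6, -0.1]
grip_width: 0.0155
```

```bash
python3 rd.py 4; python3 yaw.py
```

```text
t 22.3 P mm [461.65  31.29 140.58] F [ 5.8  -1.91  0.53] sd [0.37 0.52 0.53] T [-0.508 -1.122 -0.093] grip 15.79
yaw -47.047689328224756 q6 0.8640442346339026 [0.46164579 0.03128811 0.14058319] [ 5.49 -2.8   1.14] [-0.525 -1.166 -0.115] 0.015789573598101167
```

Turned about 192°. I'll null the side force, release, and rise to re-test by pressing.

Request:
{"op": "play_rows", "data": {"increments": [0.6,-0.3,0,0,5,0,0,0,0,5,0,0,0,0,40,0,0,0,0,60,0,0,0,0,60,0,0,10,0,60,0,0,15,0,60,0,0,15,0,0,0,0,0,0,0,0,0,0,0,0,0,0,0,0,0]}}

```text
time: 23.4
position: [0.4609, 0.0313, 0.1799]
tool_rot: [0.916, -0.4, -0.0, 0.0]
wrist_force: [0.6, 0.0, -1.0]
grip_width: -0.0002
```

```bash
python3 rd.py 4; python3 yaw.py;python3 - <<'E'
from h import *
for n in('side','top'):
    d=grab(n); 
    u,v=(316,196) if n=='side' else (313,199)
    cv2.imwrite(f'pics/{n}4.png',cv2.resize(d['frame'][v-50:v+50,u-50:u+70],None,fx=6,fy=6,interpolation=cv2.INTER_CUBIC))
E
```

```text
t 23.6 P mm [460.91  31.28 179.76] F [ 0.08  0.16 -0.13] sd [0.45 0.05 0.58] T [0.025 0.015 0.004] grip -0.07
yaw -47.180983124855935 q6 0.8654320245027792 [0.46099814 0.03128018 0.17978716] [0.8  0.21 0.75] [ 0.02   0.012 -0.027] -6.980108670142218e-05
```

View pics/side4.png

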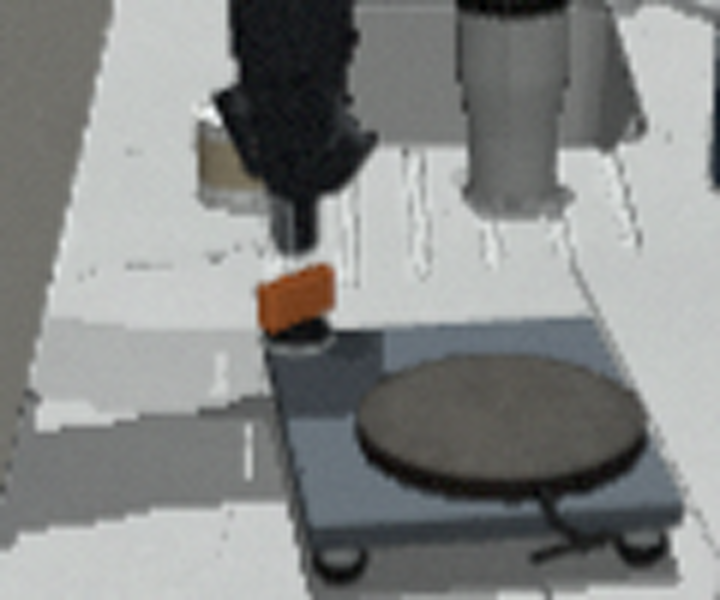

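The tool is clear of the knob and the stand looks flat. Now the press test.

Request:
{"op": "play_rows", "data": {"increments": [0,0,-5,0,0,0,0,-5,0,0,0,0,-3,0,0,0,0,0,0,0]}}

```text
time: 24.1
position: [0.461, 0.0313, 0.1667]
tool_rot: [0.916, -0.4, -0.001, 0.0]
wrist_force: [0.8, -0.6, -0.3]
grip_width: 0.0001
```

```bash
python3 rd.py 6
```

```text
t 24.4 P mm [461.3   31.29 167.27] F [-0.2   0.18 -0.21] sd [0.43 0.53 0.18] T [ 0.016  0.009 -0.006] grip -0.16
```

Request:
{"op": "play_rows", "data": {"increments": [0,0,-0.4,0,0,0,0,0,0,0]}}

```text
time: 24.6
position: [0.4613, 0.0313, 0.167]
tool_rot: [0.916, -0.4, 0.0, -0.0]
wrist_force: [0.4, 0.0, -0.1]
grip_width: -0.0001
```

```bash
python3 rd.py 6
```

```text
t 24.9 P mm [461.31  31.3  166.95] F [-0.03  0.1  -0.1 ] sd [0.41 0.1  0.45] T [-0.011 -0.01   0.004] grip 0.02
```

Request:
{"op": "play_rows", "data": {"increments": [0,0,-0.4,0,0,0,0,0,0,0]}}

```text
time: 25.1
position: [0.4613, 0.0313, 0.1665]
tool_rot: [0.916, -0.4, -0.0, 0.0]
wrist_force: [1.2, -0.4, -0.9]
grip_width: 0.0
```

```bash
python3 rd.py 6
```

```text
t 25.4 P mm [461.3   31.29 166.5 ] F [ 0.23 -0.44  0.35] sd [0.4  0.53 0.45] T [ 0.013 -0.002  0.002] grip 0.03
```

Request:
{"op": "play_rows", "data": {"increments": [0,0,-0.4,0,0,0,0,0,0,0]}}

```text
time: 25.6
position: [0.4613, 0.0313, 0.1662]
tool_rot: [0.916, -0.4, -0.0, -0.0]
wrist_force: [-0.5, -0.6, 2.7]
grip_width: -0.0003
```

```bash
python3 rd.py 6
```

```text
t 25.9 P mm [461.31  31.31 166.19] F [-0.9   0.5   2.57] sd [0.32 0.36 0.49] T [0.062 0.145 0.012] grip 0.11
```

Request:
{"op": "play_rows", "data": {"increments": [0,0,-0.4,0,0,0,0,0,0,0]}}

```text
time: 26.1
position: [0.4612, 0.0314, 0.1658]
tool_rot: [0.916, -0.4, -0.0, -0.0]
wrist_force: [-2.8, 0.9, 5.3]
grip_width: -0.0002
```

```bash
python3 rd.py 6
```

```text
t 26.4 P mm [461.21  31.37 165.83] F [-1.69  1.1   5.18] sd [0.39 0.4  0.96] T [0.16  0.288 0.004] grip -0.02
```

Request:
{"op": "play_rows", "data": {"increments": [0,0,-0.5,0,0,0,0,0,0,0]}}

```text
time: 26.6
position: [0.4611, 0.0315, 0.1654]
tool_rot: [0.916, -0.4, -0.0, -0.0]
wrist_force: [-1.7, 1.5, 7.4]
grip_width: -0.0002
```

```bash
python3 rd.py 6
```

```text
t 26.9 P mm [461.08  31.44 165.41] F [-2.61  1.79  6.94] sd [0.38 0.28 0.41] T [ 0.27   0.409 -0.014] grip 0.04
```

Request:
{"op": "play_rows", "data": {"increments": [0,0,-0.5,0,0,0,0,0,0,0]}}

```text
time: 27.1
position: [0.4609, 0.0315, 0.165]
tool_rot: [0.916, -0.4, -0.0, -0.0]
wrist_force: [-3.1, 2.0, 9.8]
grip_width: 0.0002
```

```bash
python3 rd.py 6
```

```text
t 27.4 P mm [460.94  31.52 165.  ] F [-3.36  2.49  9.25] sd [0.43 0.4  0.34] T [ 0.424  0.585 -0.009] grip 0.29
```

Comparing the press curves, the foot came out about 6.05 mm, which puts the pad squeeze near 0.65 to 0.75 mm. That's in range but on the low side, so I'll add about 10°.

Request:
{"op": "play_rows", "data": {"increments": [0,0,10,0,0,0,0,12,0,60,0,0,0,0,60,0,0,0,0,60,0,0,-15,0,60,0,0,-15,0,60,0,0,-15,0,60,0,0,0,0,25,0,0,0,0,20,0,0,0,0,15,0,0,0,0,10,0,0,0,0,5,0,0,0,0,5], "grip_force": 30}}

```text
time: 28.7
position: [0.4615, 0.0315, 0.1421]
tool_rot: [0.916, -0.4, 0.0, -0.0]
wrist_force: [0.5, 3.7, -0.1]
grip_width: 0.0154
```

```bash
python3 rd.py 4;python3 yaw.py
```

```text
t 28.9 P mm [461.51  31.51 142.02] F [0.   3.99 0.98] sd [0.44 0.25 0.2 ] T [ 0.85   0.06  -0.087] grip 15.48
yaw -47.18722022430778 q6 0.8654297499720869 [0.46149486 0.03148452 0.1419624 ] [0.12 4.42 1.28] [ 0.98   0.074 -0.059] 0.015484463971222445
```

Request:
{"op": "play_rows", "data": {"increments": [0,0.5,0,-5,5,0,0,0,-5,5,0,0,0,0,5], "grip_force": 40}}

```text
time: 29.2
position: [0.4616, 0.0316, 0.1419]
tool_rot: [0.878, -0.479, 0.0, -0.0]
wrist_force: [0.2, 1.1, 2.2]
grip_width: 0.0156
```

```bash
python3 rd.py 4;python3 yaw.py
```

```text
t 29.4 P mm [461.56  31.66 141.9 ] F [0.11 0.53 2.91] sd [0.22 0.98 0.44] T [ 0.194 -0.045 -0.068] grip 15.15
yaw -57.08376381297172 q6 1.0393739069960843 [0.46154146 0.03168229 0.14187794] [ 0.47 -0.42  3.03] [ 0.154 -0.062  0.002] 0.01514968225178599
```

Request:
{"op": "play_rows", "data": {"increments": [0,0,0,0,40,0,0,0,0,60,0,0,0,0,60,0,0,10,0,60,0,0,15,0,60,0,0,12,0,0,0,0,0,0,0,0,0,0,0,0,0,0,-5,0,0,0,0,-5,0,0,0,0,-2,0,0,0,0,0,0,0]}}

```text
time: 30.6
position: [0.4607, 0.0319, 0.166]
tool_rot: [0.878, -0.479, -0.001, 0.0]
wrist_force: [-2.6, 0.1, 5.7]
grip_width: -0.0002
```

```bash
python3 rd.py 4
```

```text
t 30.8 P mm [460.76  31.81 166.21] F [-1.87  0.13  3.2 ] sd [0.72 0.47 1.01] T [0.021 0.317 0.011] grip 0.09
```

Request:
{"op": "play_rows", "data": {"increments": [0,0,0.6,0,0,0,0,0,0,0]}}

```text
time: 31.0
position: [0.4615, 0.0318, 0.1672]
tool_rot: [0.878, -0.479, 0.0, -0.0]
wrist_force: [0.6, -0.3, -0.1]
grip_width: 0.0
```

```bash
python3 rd.py 6
```

```text
t 31.3 P mm [461.43  31.79 167.28] F [-0.04  0.04  0.33] sd [0.24 0.4  0.3 ] T [-0.03  -0.021 -0.001] grip -0.02
```

Request:
{"op": "play_rows", "data": {"increments": [0,0,-0.3,0,0,0,0,0,0,0]}}

```text
time: 31.5
position: [0.4613, 0.0318, 0.167]
tool_rot: [0.878, -0.479, 0.0, -0.0]
wrist_force: [0.0, 0.9, 0.0]
grip_width: 0.0
```

```bash
python3 rd.py 6
```

```text
t 31.8 P mm [461.3   31.8  167.02] F [ 0.04  0.07 -0.21] sd [0.37 0.19 0.26] T [-0.006  0.01   0.005] grip -0.09
```

Request:
{"op": "play_rows", "data": {"increments": [0,0,-0.3,0,0,0,0,0,0,0]}}

```text
time: 32.0
position: [0.4613, 0.0318, 0.1667]
tool_rot: [0.878, -0.479, -0.0, 0.0]
wrist_force: [-1.0, -0.3, 1.0]
grip_width: -0.0002
```

```bash
python3 rd.py 6
```

```text
t 32.3 P mm [461.31  31.79 166.72] F [ 0.39 -0.15  0.32] sd [0.44 0.26 0.45] T [-0.015 -0.02  -0.018] grip 0.4
```

Request:
{"op": "play_rows", "data": {"increments": [0,0,-0.4,0,0,0,0,0,0,0]}}

```text
time: 32.5
position: [0.4613, 0.0318, 0.1663]
tool_rot: [0.878, -0.479, 0.0, -0.0]
wrist_force: [-0.1, -0.1, 1.3]
grip_width: 0.0
```

```bash
python3 rd.py 6
```

```text
t 32.8 P mm [461.33  31.8  166.36] F [-0.32  0.16  1.74] sd [0.35 0.76 0.47] T [ 0.009  0.055 -0.007] grip -0.03
```

Request:
{"op": "play_rows", "data": {"increments": [0,0,-0.5,0,0,0,0,0,0,0]}}

```text
time: 33.0
position: [0.4613, 0.0319, 0.166]
tool_rot: [0.878, -0.479, -0.0, -0.0]
wrist_force: [-1.6, 0.7, 5.5]
grip_width: 0.0
```

```bash
python3 rd.py 6
```

```text
t 33.3 P mm [461.27  31.86 166.02] F [-1.66  0.4   5.4 ] sd [0.48 0.38 0.43] T [0.092 0.251 0.005] grip -0.02
```

Request:
{"op": "play_rows", "data": {"increments": [0,0,-0.5,0,0,0,0,0,0,0]}}

```text
time: 33.5
position: [0.4611, 0.0319, 0.1656]
tool_rot: [0.878, -0.479, -0.0, -0.0]
wrist_force: [-2.5, 2.3, 7.4]
grip_width: 0.0001
```

```bash
python3 rd.py 6
```

```text
t 33.8 P mm [461.13  31.93 165.61] F [-2.32  1.48  7.93] sd [0.67 0.2  0.53] T [ 0.245  0.42  -0.008] grip -0.13
```

The squeeze now works out at about 0.8 to 1.1 mm with no free play. One light cross-check remains: pressing the near right corner for rocking. I'll go there at height first.

Request:
{"op": "play_rows", "data": {"increments": [0,0,20,0,0,0,0,20,0,0,4,-37,0,0,0,4,-37,0,0,0,4,-37,0,0,0,4,-37,0,0,0,4,-37,0,0,0,4,-37,0,0,0,0,0,-25,0,0,0,0,-25,0,0,0,0,-20,0,0,0,0,0,0,0]}}

```text
time: 35.0
position: [0.4837, -0.1897, 0.1329]
tool_rot: [0.878, -0.479, -0.003, 0.0]
wrist_force: [0.7, -0.6, -0.1]
grip_width: 0.0003
```

```bash
python3 rd.py 2;python3 - <<'E'
from h import *
for n in('side','top'):
    d=grab(n); 
    u,v=(345,215) if n=='side' else (340,195)
    cv2.imwrite(f'pics/{n}5.png',cv2.resize(d['frame'][v-50:v+50,u-65:u+65],None,fx=6,fy=6,interpolation=cv2.INTER_CUBIC))
E
```

```text
t 35.1 P mm [ 484.85 -190.05  134.75] F [0.   0.34 0.74] sd [0.18 0.19 0.82] T [ 0.004  0.007 -0.008] grip -0.01
```

View pics/side5.png

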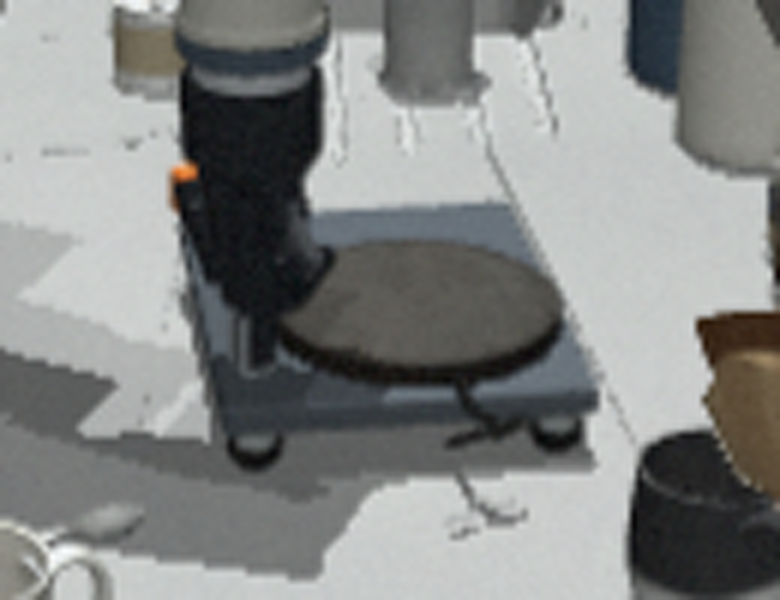

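View pics/top5.png

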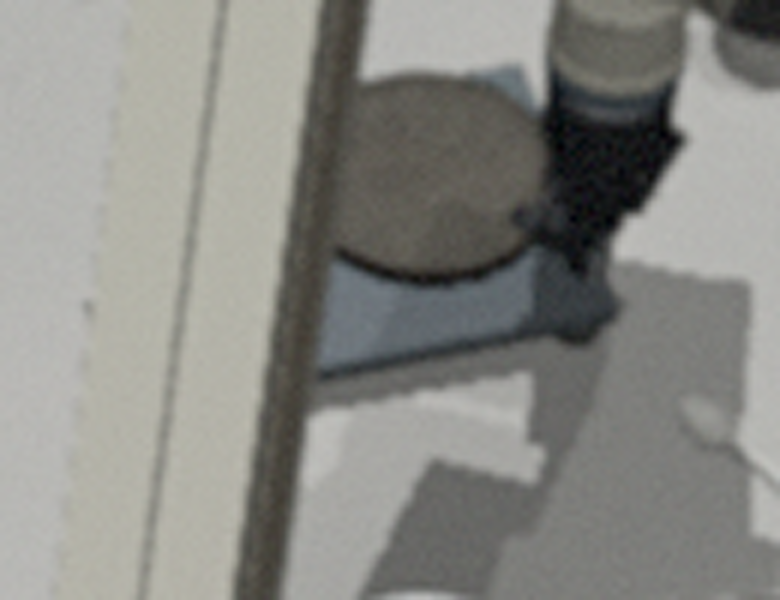

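The fingertip is over the near right corner and clear of the power base. I'll press lightly.

Request:
{"op": "play_rows", "data": {"increments": [0,0,-4,0,0,0,0,-4,0,0,0,0,-3,0,0,0,0,0,0,0]}}

```text
time: 35.6
position: [0.4851, -0.1901, 0.124]
tool_rot: [0.878, -0.479, -0.0, 0.0]
wrist_force: [0.0, -0.3, -0.1]
grip_width: 0.0003
```

```bash
python3 rd.py 5
```

```text
t 35.85 P mm [ 485.29 -190.19  124.29] F [-0.27  0.19 -0.12] sd [0.34 0.49 0.6 ] T [ 0.003  0.013 -0.008] grip 0.21
```

Request:
{"op": "play_rows", "data": {"increments": [0,0,-0.7,0,0,0,0,0,0,0]}}

```text
time: 36.05
position: [0.4853, -0.1902, 0.1236]
tool_rot: [0.878, -0.479, -0.0, 0.0]
wrist_force: [0.2, -0.2, 0.1]
grip_width: 0.0003
```

```bash
python3 rd.py 5
```

```text
t 36.3 P mm [ 485.31 -190.21  123.63] F [ 0.12  0.14 -0.18] sd [0.73 0.58 0.38] T [ 0.018 -0.007  0.006] grip 0.0
```

Request:
{"op": "play_rows", "data": {"increments": [0,0,-0.7,0,0,0,0,0,0,0]}}

```text
time: 36.5
position: [0.4853, -0.1902, 0.1228]
tool_rot: [0.878, -0.479, -0.0, -0.0]
wrist_force: [0.7, -0.1, -0.3]
grip_width: 0.0001
```

```bash
python3 rd.py 5
```

```text
t 36.75 P mm [ 485.29 -190.2   122.89] F [ 0.32  0.08 -0.09] sd [0.19 0.63 0.31] T [ 0.002 -0.005 -0.005] grip 0.14
```

Request:
{"op": "play_rows", "data": {"increments": [0,0,-0.7,0,0,0,0,0,0,0]}}

```text
time: 36.95
position: [0.4853, -0.1902, 0.1222]
tool_rot: [0.878, -0.479, 0.0, 0.0]
wrist_force: [-1.0, -0.4, 0.4]
grip_width: 0.0002
```

```bash
python3 rd.py 5
```

```text
t 37.2 P mm [ 485.3 -190.2  122.2] F [0.38 0.01 0.22] sd [0.32 0.53 0.3 ] T [ 0.005 -0.002  0.02 ] grip 0.11
```

Request:
{"op": "play_rows", "data": {"increments": [0,0,-0.5,0,0,0,0,0,0,0]}}

```text
time: 37.4
position: [0.4853, -0.1902, 0.122]
tool_rot: [0.878, -0.479, -0.0, 0.0]
wrist_force: [-1.7, -0.2, 4.8]
grip_width: 0.0001
```

```bash
python3 rd.py 5
```

```text
t 37.65 P mm [ 485.31 -190.23  122.05] F [-1.35  0.49  5.39] sd [0.2  0.49 0.41] T [0.056 0.251 0.009] grip -0.11
```

Request:
{"op": "play_rows", "data": {"increments": [0,0,-0.5,0,0,0,0,0,0,0]}}

```text
time: 37.85
position: [0.4853, -0.1902, 0.122]
tool_rot: [0.878, -0.479, 0.0, 0.0]
wrist_force: [-1.6, 0.8, 10.2]
grip_width: -0.0003
```

```bash
python3 rd.py 5
```

```text
t 38.1 P mm [ 485.32 -190.25  121.94] F [-2.54  0.8   9.8 ] sd [0.7  0.82 0.85] T [ 0.149  0.473 -0.014] grip 0.04
```

The near right corner is planted and rigid, at about 50 N/mm with no play. I'll retreat and take a last look.

Request:
{"op": "play_rows", "data": {"increments": [0,0,20,0,0,0,0,40,0,0,0,0,45,0,0,0,0,45,0,0,-15,-40,25,0,0,-15,-40,0,0,0,-15,-40,0,0,0,-15,-40,0,0,0,-15,-40,0,0,0,-15,-40,0,0,0,-30,-35,0,0,0,-40,-30,0,0,0,-40,-30,0,0,0,-40,-30,0,0,0,-40,-20,0,0,0,-40,-10,0,0,0,-40,0,0,0,0,-40,0,0,0,0,0,0,0,0,0]}}

```text
time: 40.0
position: [0.0812, -0.5849, 0.2959]
tool_rot: [0.877, -0.48, -0.001, -0.0]
wrist_force: [0.9, -0.7, 0.1]
grip_width: -0.0001
```

```bash
python3 yaw.py
python3 - <<'E'
from h import *
import pickle
for n in('side','top'):
    d=grab(n); f=d['frame'].copy()
    u,v=(345,195) if n=='side' else (280,190)
    o=pickle.load(open(n+('0' if n=='side' else '1')+'.pkl','rb'))['frame']
    a=np.vstack([x[v-50:v+60,u-100:u+100] for x in (o,f)])
    cv2.imwrite(f'pics/{n}6.png',cv2.resize(a,None,fx=2.7,fy=2.7,interpolation=cv2.INTER_CUBIC))
    if n=='side':
        hsv=cv2.cvtColor(f,cv2.COLOR_BGR2HSV); roi=np.zeros(f.shape[:2],bool); roi[180:255,295:395]=1
        S,_,_=pts(d,roi&(f[...,0]>f[...,2].astype(int)+8)&(hsv[...,2]<140)); S=S[(S[:,2]>.03)&(S[:,2]<.065)]
        r=cv2.minAreaRect(S[:,:2].astype(np.float32)*1000); print(r)
E
```

```text
yaw -57.42471827853831 q6 -0.44970985691364374 [ 0.08123689 -0.58492972  0.2958968 ] [ 0.87 -0.66  0.1 ] [0.03  0.043 0.016] -5.947502585775561e-05
((556.283203125, -76.98367309570312), (207.81443786621094, 271.7725830078125), 6.398957252502441)
```

View pics/side6.png

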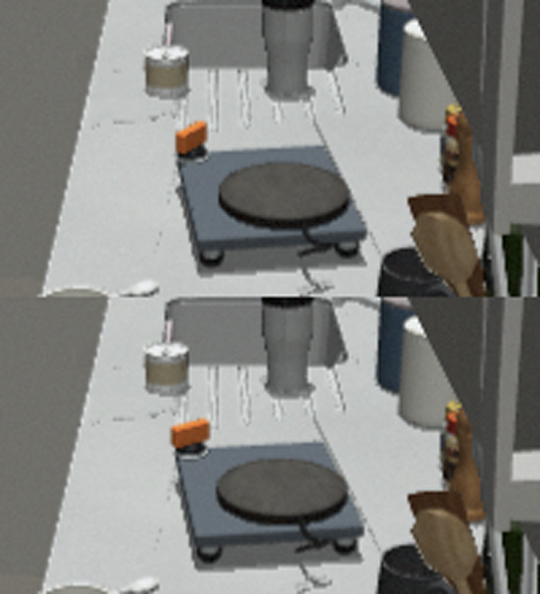

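View pics/top6.png

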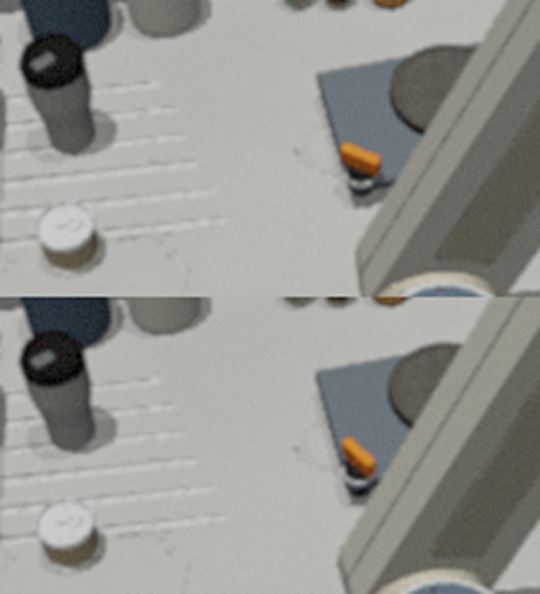

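The side and top pictures show the stand flat and within about 2 mm of where it started. The knob has turned, and the tin, flask and mug look unmoved. I'm handing in.

```bash
python3 -c "
from h import *
print(manip.job_done())"
```

```text
the job is handed in; nothing more can be done
None
```

I turned the orange knob about 202° clockwise, 192° and then a 10° trim, so the stand no longer rocks. I handed the job in at about 40 s.

- **Gap before turning:** pressing on the knob showed the foot was about 5.4 mm short.
- **Levelling foot now:** pressing again shows no free play. The pad squeeze works out at about 0.8 to 1.1 mm. The two ends of that range disagree because knob contact was about 0.3 mm higher in the last test than in the first; both lie within 0.5 to 1.6 mm.
- **Near right corner:** it is rigid at about 50 N/mm, with no sign of lifting. I did not press on the two far corners.
- **Surroundings:** the last pictures show the stand flat and about 2 mm (x) and 0.15° from where it started, close to measurement error. The tin and flask look unmoved, as does the part of the mug in view.
- **Forces:** side forces while turning stayed near 6 N, and presses stayed within about 10 N.

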